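# Tip the clay scraps into the crusher

## Robot

A 7-joint arm with a two-finger parallel gripper is mounted at the origin on the work surface. World frame = base frame: x ahead of the robot, y to its left, z up, the work surface at z = 0. Lengths are in mm, angles in rad, forces in N, time in s.
With the tool pointing down it reaches from about 425 to 950 mm from the base axis. Payload 16.7 kg.
Tool frame: the origin (TCP) lies between the finger pads, 19 mm behind the fingertips; this is the grasp point; z points along the fingers, y is the line along which they close (so a half turn about z gives the same grasp; the last joint's range is limited). The gripper opens to 94 mm and grips with 3 to 60 N. Pads are 16 mm wide; open, the fingers measure 119 mm over their backs; the gripper's body (75 mm by 177 mm) begins 78 mm behind the grasp point.
Start: joints at [-1.304, 0.426, 0.074, 1.606, -0.034, 1.111, -0.067], TCP at [272.648, 617.445, 224.267] pointing down, gripper open.
Joint ranges: [-2.85, 2.85], [-0.5, 2.14], [-1.23, 1.37], [0.21, 2.46], [-1.02, 4.16], [0.16, 2.05], [-2.73, 2.73]. Speed limits (rad/s): [1.89, 1.89, 2.39, 2.39, 3.01, 3.01, 3.01].

## Interface

Orientations are given as a unit quaternion [x, y, z, w].
In Python, from rig import * gives the robot as it stands. The module is installed in compiled form; this text tells all that it offers.
- The arm moves only by the tool servo_tool, never from a script. Its argument "commands" is one flat list of numbers, 5 for each row, row after row: the opening, from -1 (shut) to 1 (fully open), then the shift along the tool's x, y, z as a fraction of full scale, then the turn about the tool's z as a fraction of full scale. A call has 1 to 10 rows; each row shifts and turns the commanded pose from where the row before left it, along the tool's axes as they then stand; what a row does not reach is not made up. Full scale, the value 1, is 50 mm for a shift and 4 degrees for a turn. A row lasts 1/10 s, in which the tool goes at most 50 mm and 8.59 degrees, less where a joint would pass 70% of its speed; a pose out of reach is approached as far as the arm can. A call with a number of a shift or a turn outside -1 to 1 is refused whole. A call with a gripper value outside its range is refused whole. The fingers move at their own pace and stop on an object; "force" is the grip in N (left out, the last holds). Time passes only in rows, so rows that do not move let the fingers close. It gives the time, the measured TCP pose, the force, the opening and the grip force at its end, in the units of the state.
- state(): the state, without advancing time (a new reading comes with each control period).
- get_image(name): name is "scene" or "side" or "wrist"; returns a dict with "pixels" (384x512x3 uint8, red, green, blue), "z_map" (384x512 float32, mm along the optical axis (not along the pixel's ray), 0 where there is no reading), "K" (3x3 intrinsics, pixels), "R" (3x3) and "t" (3): a world point X has camera coordinates R X + t; the wrist camera has in their place "T_tool_cam" (4x4, takes a point from camera to tool coordinates, whose origin is the TCP and whose axes are the flange's). Camera axes: x right, y down, z forward; pixel columns grow to the right and rows downward; lengths in mm; the calibration is good to about 2 mm. A picture is of the moment at which its call begins: read the wrist's pose just before it.
- hand_in(): hands the job in; it is judged then, once.
Trained networks look in a picture, given as the dict that the camera call returned (one of the last four; its "shot" number tells which), for a name from the list of things; names that differ only in an ending like _2 or _b are one class to them, and where a whole thing is asked for, a point or a joint stands for the part that bears it (a point fixed in the world has none). Each returns a list of dicts, best first, with "score" (0 to 1); they miss things now and then, are a little off and sometimes report something else, mostly with a low value. They report only what shows in the picture. A call takes as long as a camera call. They do not tell look-alikes from the thing itself.
- masks_of(name, picture): "mask" (384x512 bool, what is visible of it).
- landmark_of(name, picture): "xyz" ([x, y, z] in mm, in the coordinates of the camera as it stood for that picture, good to about 4 mm: a listed point, or the origin of a listed thing).
The state is a dict: "time": time; "joint_positions": joint angles; "qvel": joint speeds; "joint_efforts": joint torques, N m; "tcp_pos": TCP position; "tool_rot": TCP orientation; "wrist_force": force on the tool from outside, world axes, zero at the start; "wrist_torque": the same for the moment, N m; "finger_gap": finger opening in mm; "grasp_force": force on a finger pad.
Only numpy, scipy, OpenCV 4.12 (cv2) and the standard library are available. Lean on these libraries where they do the work, as an engineer would, in place of code of your own. Each camera call takes 0.05 s, during which the arm holds its last target. There are 200 camera calls.

## Task

Empty the tray of dry clay lumps into the clay crusher. Carry the tray level by its middle bail, set it down squarely in the middle of the crusher's ledge with its front foot right up against the stop bar and its open lip over the hopper, and let go with every lump still in it; then take it by the middle of the bar behind its rear wall and lift that end, so that it pivots on the stop bar and all five lumps go into the hopper. Lower the empty tray flat onto the ledge again, foot still up against the bar, let go, and leave the other things on the table where they are.

Things in the scene. Friction and masses are not known exactly. Their poses are not given: they have to be found in the camera images.
- tray: loose grey scrap tray, open in front like a dustpan, 180 long (x) x 120 wide; 3 walls 4 thick, tops 46 above the underside. Origin: centre of the underside (feet). +x to the open lip (at x=90), z up. Floor top at z=18. Under it 2 cross feet 14 high, 112 wide: front x=52..60, rear x=-82..-74. Two steel bars across it: carrying bail above the middle, tipping bar behind the rear wall. 0.22-0.45 kg
- bail (a point): middle of the carrying bail: round steel bar, 12 diameter, about 100 free length along the tray's y, 100 above the tray's underside and 12 behind the tray's centre, close to above its centre of mass, so that the tray hangs level from it
- rear_bar (a point): middle of the tipping bar: round steel bar, 12 diameter, about 90 free length along the tray's y, 124 behind the tray's centre (34 behind the rear wall's outer face) and 75 above the tray's underside (29 higher than the wall's top); the space under it is free
- tray_foot (a point): middle of the front face of the tray's front foot: 60 ahead of the tray's centre, 7 above its underside; axes as the tray's
- crusher: fixed clay crusher. Origin on the table under its stop bar; +x from the loading ledge over the bar to the hopper, z up. Flat ledge x=-175..-10, 180 wide, top 100 above the table. Steel hopper inside x=4..208, y=-102..102, side walls 130 high, back wall 200 high, floor sloping to a grid 30 above the table; green motor housing beyond (x=215..335, 150 high, motor up to 262)
- stop_bar (a point): centre of the stop bar: round steel bar, 12 diameter, 200 long along the crusher's y, across the front rim of the hopper; its centre is 106 above the table (6 above the ledge), its top 112; axes as the crusher's. The tray's front foot fits behind it with the lip over it: foot touching it when tray_foot is at x=-6 from here
- hopper (a point): centre of the hopper's mouth, 105 beyond the stop bar, 100 above the table; axes as the crusher's
- lump0: one of five alike lumps of dry white clay, about 28 x 22 x 26, 32 g; lies in the tray at the start; origin at the centre of its underside
- lump1: one of five alike lumps of dry white clay, about 28 x 22 x 26, 32 g; lies in the tray at the start; origin at the centre of its underside
- lump2: one of five alike lumps of dry white clay, about 28 x 22 x 26, 32 g; lies in the tray at the start; origin at the centre of its underside
- lump3: one of five alike lumps of dry white clay, about 28 x 22 x 26, 32 g; lies in the tray at the start; origin at the centre of its underside
- lump4: one of five alike lumps of dry white clay, about 28 x 22 x 26, 32 g; lies in the tray at the start; origin at the centre of its underside
- paint_jar: bystander: white jar with yellow label, 64 diameter, 130 high; origin at the centre of its underside
- glaze_jar: bystander: blue jar with yellow label, 64 diameter, 120 high; origin at the centre of its underside
- bowl: bystander: steel bowl, 120 diameter, 60 high; origin at the centre of its underside
- mug: bystander: unglazed white mug, 68 diameter, 70 high, with a handle; origin at the centre of its underside
- water: bystander: clear water bottle, 72 diameter, 200 high; origin at the centre of its underside
- brush: bystander: paint brush lying on the table, 170 long; origin below its middle
- jar_lid: bystander: flat white jar lid, 52 diameter, 12 high; origin at the centre of its underside
- tray_floor (a point): centre of the tray's floor, on its top face, 18 above the tray's underside
There are look-alikes about, which are no part of the job. What is shaped like the lump4 but pink is not meant.

How it is judged:
By the outcome, as a careful person would: the job done as asked, in the order asked, and still so for the second after the job is handed in, with the robot touching nothing.
It also fails if it takes over 67 s, if anything falls off the work surface, if the arm or the gripper's body presses on something with over 40 N, if the wrist force passes 120 N, or if a joint passes its speed limit or range.

## Working session

There is one attempt and no reset: what is moved stays moved. The work goes in short steps, Python scripts to look and compute and a tool call to move; the robot and the scene stay as the last step left them, time stands still between calls to the robot, and variables do not carry over. Pictures are saved under pics/ and viewed, at most 10 in all, crops included, and the job is handed in when it is done.

Besides the shell and the picture viewer there is one more tool, called after "Request:" as name(argument=value, ...) on one line, values as JSON. servo_tool: Moves the arm, as the interface text tells. Its arguments: {"type":"object","properties":{"commands":{"type":"array"},"force":{"type":"number"}},"required":["commands"]}

```bash
mkdir -p pics; cat > h.py <<'E'
from rig import *
import numpy as np, cv2
from scipy.spatial.transform import Rotation as Ro
def w(im,p): return im["R"].T@(np.array(p)-im["t"])
def find(name,im,n=2):
    for d in landmark_of(name,im)[:n]: 
        c=np.array(d["xyz"]);u=im["K"]@c; print(name,round(d["score"],2),w(im,c).round(1),(u[:2]/u[2]).round())
def world(im):
    z=im["z_map"];v,u=np.mgrid[:384,:512];K=im["K"]
    P=np.stack([(u-K[0,2])/K[0,0]*z,(v-K[1,2])/K[1,1]*z,z],-1)
    return (P-im["t"])@im["R"]
E
python3 - <<'E'
from h import *
s=state();print(s["time"],s["tcp_pos"],s["tool_rot"],s["finger_gap"],s["wrist_force"])
ims=[get_image(n) for n in("scene","side")]
cv2.imwrite("pics/a.png",cv2.resize(np.hstack([i["pixels"] for i in ims])[:,:,::-1],(800,300),interpolation=cv2.INTER_AREA))
for i in ims: cv2.imwrite(f"pics/a{i['shot']}.png",i["pixels"][:,:,::-1]); print(i["shot"])
for i in ims:
    for n in "tray bail rear_bar tray_foot tray_floor crusher stop_bar hopper lump0 paint_jar glaze_jar bowl mug water brush jar_lid".split(): find(n,i,6 if n=="lump0" else 2)
E
```

```text
0.0 [272.49961348 617.09543836 223.57921278] [ 2.06417324e-01  9.78463837e-01 -6.33065616e-04 -8.67955775e-05] 94.12256234992948 [-0.12297778  0.1515591  -0.10714825]
1
2
tray 0.86 [522.2 258.1   2.5] [323. 246.]
bail 0.81 [514.5 265.9 101.6] [333. 216.]
rear_bar 0.8 [473.7 371.5  75.3] [384. 240.]
rear_bar 0.73 [537.9 224.8  18.8] [308. 237.]
tray_floor 0.61 [525.4 258.4  19.6] [323. 242.]
crusher 0.97 [ 524.1 -151.9    1.2] [206. 169.]
stop_bar 0.7 [ 523.2 -153.3  106.4] [203. 138.]
stop_bar 0.33 [522.5 256.5   3.5] [322. 245.]
hopper 0.8 [ 509.1 -252.8   98.6] [184. 124.]
lump0 0.67 [465.6 302.1  18.1] [354. 238.]
lump0 0.61 [544.  279.2  16.9] [325. 252.]
lump0 0.53 [490.1 258.4  23.8] [332. 232.]
lump0 0.42 [524.   84.4   2.5] [267. 209.]
paint_jar 0.85 [770.2 -64.6  -1.2] [153. 233.]
paint_jar 0.22 [545.7 204.5  10.9] [299. 237.]
glaze_jar 0.95 [7.864e+02 6.540e+01 5.000e-01] [181. 267.]
bowl 0.97 [714.5 339.7  -1.2] [296. 325.]
mug 0.66 [390.4 110.4   2.2] [308. 188.]
water 0.8 [759.5 172.7  -5.3] [222. 290.]
water 0.72 [783.3  67.4   1.8] [182. 266.]
jar_lid 0.78 [336.4 245.6
[... 708 characters left out ...]
p0 0.6 [533.9 218.1  20.9] [258. 249.]
lump0 0.57 [544.3 279.1  19.2] [246. 269.]
lump0 0.55 [490.5 257.3  17.8] [271. 267.]
lump0 0.47 [527.1  83.1   2.7] [275. 214.]
paint_jar 0.69 [773.7 -68.8  -1.7] [211. 161.]
paint_jar 0.56 [ 524.1 -151.6  105.9] [298. 132.]
glaze_jar 0.9 [785.4  63.3  -1.3] [190. 190.]
glaze_jar 0.23 [528.1 255.9  14.2] [256. 264.]
bowl 0.88 [ 7.135e+02  3.338e+02 -4.000e-01] [172. 275.]
bowl 0.58 [771.6 -70.3  -3.5] [212. 162.]
mug 0.8 [386.1 106.3   2.2] [325. 232.]
water 0.63 [ 7.560e+02  1.738e+02 -4.000e-01] [184. 221.]
brush 0.72 [524.6 254.7  -2. ] [257. 267.]
brush 0.63 [ 7.865e+02  6.450e+01 -6.000e-01] [190. 190.]
jar_lid 0.63 [332.6 241.3  -3.3] [337. 283.]
```

View pics/a1.png

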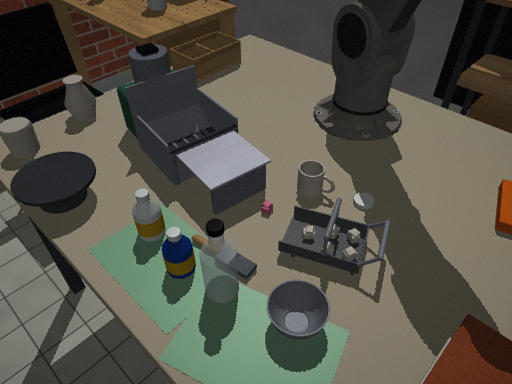

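View pics/a2.png

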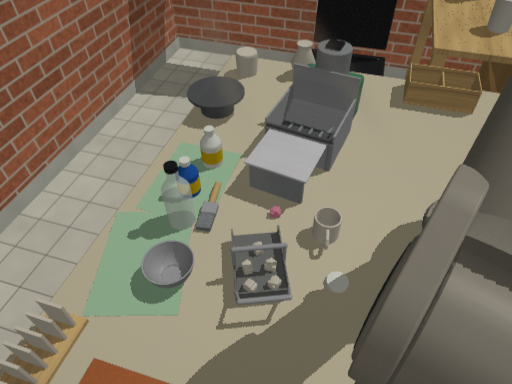

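Scene (first picture): the only tray is at about (325,240), with the bail at (335,215) and the rear bar at (380,240). The lumps in it are white. The look-alike is the pink lump at (267,207), which is outside the tray. Crusher: ledge at (225,165), hopper at (185,125). Next I'll get exact poses from depth.

```bash
cat >> h.py <<'E'
def band(P,c,r,z0,z1):
    m=(P[...,2]>z0)&(P[...,2]<z1)&(np.hypot(P[...,0]-c[0],P[...,1]-c[1])<r);return P[m]
def line(Q):
    c=np.median(Q,0);d=Q-Q.mean(0);v=np.linalg.svd(d,full_matrices=False)[2][0];t=d@v
    return len(Q),((np.percentile(t,1)+np.percentile(t,99))/2*v+Q.mean(0)).round(1),"axis deg",np.degrees(np.arctan2(v[1],v[0])).round(2)%180,"len",np.ptp(t).round()
E
python3 - <<'E'
from h import *
for n in("scene","side"):
    im=get_image(n);P=world(im)
    print(n,"bail",line(band(P,(516,264.5),62,94,112)))
    print("rear",line(band(P,(472,371),60,69,85)))
    print("stop",line(band(P,(524,-154),98,108.5,115)))
    Q=band(P,(538,-62),130,97,103);print("ledge",len(Q),cv2.minAreaRect(Q[:,:2].astype(np.float32)),np.median(Q[:,2]))
    Q=band(P,(524,256),125,41,50);print("walls",len(Q),cv2.minAreaRect(Q[:,:2].astype(np.float32)))
    for nm in("bail","rear_bar"):
        pass
    if n=="side": cv2.imwrite("pics/crop.png",cv2.resize(im["pixels"][190:310,210:350,::-1],(700,600),interpolation=cv2.INTER_CUBIC))
E
```

```text
scene bail (227, array([516.6, 268.1, 105.1]), 'axis deg', np.float64(22.78), 'len', np.float64(120.0))
rear (264, array([475.3, 370.5,  79.4]), 'axis deg', np.float64(22.68), 'len', np.float64(117.0))
stop (208, array([ 525.4, -147.7,  111.2]), 'axis deg', np.float64(171.08), 'len', np.float64(194.0))
ledge 3028 ((537.5256958007812, -62.803062438964844), (177.71893310546875, 199.8136444091797), 81.05934143066406) 100.30708342717807
walls 757 ((520.3576049804688, 260.14715576171875), (124.22350311279297, 186.30715942382812), 22.54485321044922)
side bail (309, array([514.4, 268.6, 102.6]), 'axis deg', np.float64(22.82), 'len', np.float64(122.0))
rear (336, array([472.9, 371.8,  77.8]), 'axis deg', np.float64(22.77), 'len', np.float64(115.0))
stop (112, array([ 522. , -149.1,  109.9]), 'axis deg', np.float64(171.13), 'len', np.float64(191.0))
ledge 2209 ((537.2733154296875, -63.485633850097656), (176.5697021484375, 194.19471740722656), 81.65177917480469) 98.60930879186053
walls 507 ((521.380615234375, 256.59686279296875), (122.43257141113281, 181.5577392578125), 22.814220428466797)
```

View pics/crop.png

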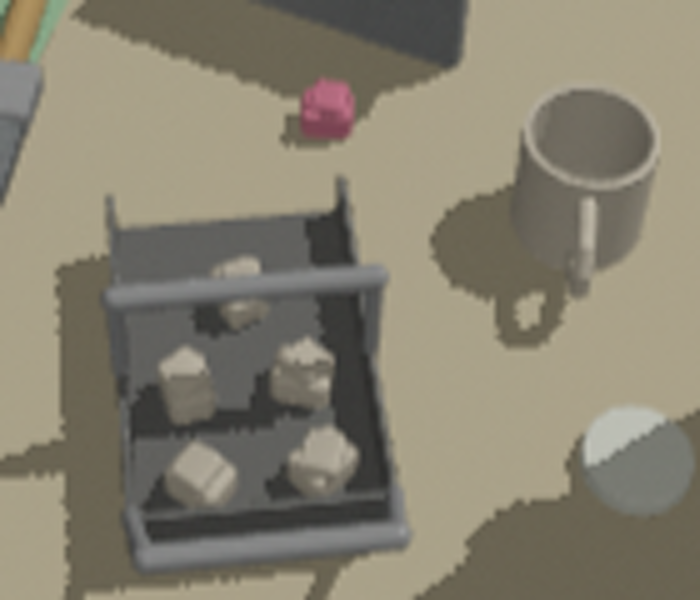

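The crop shows five white lumps inside the tray, at crop pixels (240,290), (187,380), (302,372), (200,475) and (325,458). The pink look-alike is outside it at (328,108). This is the right tray, so I'm moving above the bail.

Request:
servo_tool(commands=[1,-0.4,-0.24,0,0,1,-0.76,-0.47,0,0,1,-0.76,-0.47,0,0,1,-0.76,-0.47,0,0,1,-0.76,-0.47,0,0,1,-0.76,-0.47,0,0,1,-0.76,-0.47,0,0,1,-0.76,-0.47,0,0,1,-0.76,-0.47,0,0,1,-0.7,-0.43,0,0], force=40)

```text
time: 2.8
tcp_pos: [512.6, 267.0, 224.6]
tool_rot: [0.207, 0.978, 0.0, 0.0]
wrist_force: [-0.8, -0.0, -0.2]
finger_gap: 94.2
grasp_force: 0.0
```

Request:
servo_tool(commands=[1,-0.1,0,0,-1,1,0,0,0,-1,1,0,0,0,-1,1,0,0,0,-1,1,0,0,0,-1,1,0,0,0,-1,1,0,0,0,-1,1,0,0,0,-1,1,0,0,0,-1,1,0,0,0,-1])

```text
time: 3.8
tcp_pos: [516.2, 266.9, 224.3]
tool_rot: [-0.142, 0.99, -0.0, 0.0]
wrist_force: [-0.5, 0.7, -0.3]
finger_gap: 93.9
grasp_force: 0.0
```

Request:
servo_tool(commands=[1,0,0,0,-1,1,0,0,0,-0.64,1,0,0,0,0,1,0,0,0,0])

```text
time: 4.2
tcp_pos: [516.2, 267.2, 224.3]
tool_rot: [-0.196, 0.981, -0.0, 0.0]
wrist_force: [0.2, -0.3, -0.7]
finger_gap: 94.0
grasp_force: 0.0
```

```bash
cat >> h.py <<'E'
def tool():
    s=state();R=Ro.from_quat(s["tool_rot"]).as_matrix();print("t",round(s["time"],2),"tcp",np.round(s["tcp_pos"],1),"yyaw",np.degrees(np.arctan2(R[1,1],R[0,1])).round(2),"tilt",R[:,2].round(3),"F",np.round(s["wrist_force"],1),"gap",round(s["finger_gap"],1),round(s["grasp_force"],1))
    return R,np.array(s["tcp_pos"])
def go(target):
    R,p=tool();print("shift in tool units",(R.T@(np.array(target)-p)/50).round(3))
def wristim():
    R,p=tool();im=get_image("wrist");T=im["T_tool_cam"];Rw=R@T[:3,:3];tw=R@T[:3,3]+p
    im["R"]=Rw.T;im["t"]=-Rw.T@tw;return im
E
python3 - <<'E'
from h import *
im=wristim();P=world(im)
print("bail",line(band(P,(515,267),55,96,112)))
for n in("bail","rear_bar","tray"): find(n,im)
go((515.5,267,101))
cv2.imwrite("pics/w1.png",im["pixels"][:,:,::-1])
E
```

```text
t 4.2 tcp [516.2 267.2 224.3] yyaw 112.62 tilt [ 0. -0. -1.] F [ 0.2 -0.3 -0.7] gap 94.0 0.0
bail (1508, array([515.5, 264.9, 104.4]), 'axis deg', np.float64(22.66), 'len', np.float64(110.0))
bail 0.71 [514.2 264.2 100.3] [254. 188.]
rear_bar 0.77 [473.1 369.   69.7] [366. 182.]
tray 0.87 [5.241e+02 2.531e+02 1.000e-01] [243. 170.]
t 4.4 tcp [516.1 267.7 224.3] yyaw 112.69 tilt [-0. -0. -1.] F [ 0.1  0.5 -0.4] gap 94.0 0.0
shift in tool units [ 0.017 -0.008  2.466]
```

Request:
servo_tool(commands=[1,0.034,-0.04,0.4,0,1,0,0,0.6,0,1,0,0,0.6,0,1,0,0,0.5,0,1,0,0,0.3,0,1,0,0,0.08,0,1,0,0,0,0])

```text
time: 5.1
tcp_pos: [515.5, 265.3, 100.4]
tool_rot: [-0.197, 0.98, -0.0, -0.0]
wrist_force: [0.9, 0.6, 0.7]
finger_gap: 94.2
grasp_force: 0.0
```

Request:
servo_tool(commands=[-1,0,0,0,0,-1,0,0,0,0,-1,0,0,0,0,-1,0,0,0,0,-1,0,0,0,0,-1,0,0,0,0,-1,0,0,0,0,-1,0,0,0,0])

```text
time: 5.9
tcp_pos: [515.3, 265.2, 100.2]
tool_rot: [-0.197, 0.98, -0.0, -0.0]
wrist_force: [-0.7, 0.5, -1.1]
finger_gap: 33.2
grasp_force: 0.0
```

Request:
servo_tool(commands=[-1,0,0,0,0,-1,0,0,0,0,-1,0,0,-0.03,0,-1,0,0,-0.06,0,-1,0,0,-0.1,0,-1,0,0,-0.1,0,-1,0,0,-0.1,0,-1,0,0,-0.06,0,-1,0,0,0,0])

```text
time: 6.8
tcp_pos: [515.6, 265.4, 123.4]
tool_rot: [-0.197, 0.98, 0.0, 0.0]
wrist_force: [-0.2, -0.1, -3.9]
finger_gap: 10.9
grasp_force: 40.0
```

```bash
python3 - <<'E'
from h import *
tool()
for n in("scene","side"):
    im=get_image(n);P=world(im)
    print("rear",line(band(P,(473,370),60,85,110)))
    find("tray_foot",im);find("rear_bar",im);find("lump0",im,7)
    cv2.imwrite(f"pics/l{n}.png",im["pixels"][:,:,::-1])
E
```

```text
t 6.8 tcp [515.6 265.4 123.4] yyaw 112.73 tilt [ 0.001  0.    -1.   ] F [-0.2 -0.1 -3.9] gap 10.9 40.0
rear (298, array([476. , 369.3, 100.4]), 'axis deg', np.float64(23.38), 'len', np.float64(116.0))
tray_foot 0.78 [545.6 204.4  33. ] [299. 230.]
tray_foot 0.17 [ 522.6 -151.7    0.8] [207. 168.]
rear_bar 0.61 [475.2 370.3 100.4] [385. 232.]
lump0 0.65 [ 5.234e+02  8.300e+01 -4.000e-01] [267. 210.]
lump0 0.65 [ 522.5 -151.    -1.4] [207. 169.]
lump0 0.64 [520.3 327.   45.1] [351. 250.]
lump0 0.61 [467.2 302.   40.1] [355. 232.]
lump0 0.6 [543.5 279.9  43.8] [327. 245.]
lump0 0.51 [491.3 257.4  42.1] [333. 227.]
lump0 0.44 [538.3 226.   43.9] [309. 230.]
rear (363, array([473.2, 370.8,  98.8]), 'axis deg', np.float64(22.87), 'len', np.float64(115.0))
tray_foot 0.7 [546.3 202.2  24.2] [255. 242.]
tray_foot 0.27 [474.8 299.4  37.3] [272. 280.]
rear_bar 0.71 [471.2 370.4  97.3] [265. 294.]
rear_bar 0.41 [521.  320.3  41.2] [250. 281.]
lump0 0.68 [521.2 325.8  44. ] [249. 283.]
lump0 0.67 [542.8 280.   39.8] [246. 264.]
lump0 0.57 [522.1  84.1   3.1] [277. 214.]
lump0 0.46 [488.9 256.1  40.1] [272. 262.]
```

Request:
servo_tool(commands=[-1,0,0,-0.15,0,-1,0,0,-0.3,0,-1,0,0,-0.4,0,-1,0,0,-0.4,0,-1,0,0,-0.4,0,-1,0,0,-0.4,0,-1,0,0,-0.4,0,-1,0,0,-0.3,0,-1,0,0,-0.15,0,-1,0,0,0,0])

```text
time: 8.2
tcp_pos: [515.7, 265.4, 268.8]
tool_rot: [-0.197, 0.98, 0.0, 0.001]
wrist_force: [0.1, -0.2, -4.2]
finger_gap: 10.8
grasp_force: 40.0
```

```bash
cat >> h.py <<'E'
def walls(P,bail,yaw,z0,z1):
    # points of wall tops in tray frame guess; plane z = a + b*x + c*y
    c,s=np.cos(yaw),np.sin(yaw);D=P-np.array([bail[0],bail[1],0]);x=D[...,0]*c+D[...,1]*s-12;y=-D[...,0]*s+D[...,1]*c
    z=P[...,2];m=(abs(x)<95)&(abs(y)<63)&(z>z0)&(z<z1)&((abs(y)>55)|(x<-84))
    A=np.c_[np.ones(m.sum()),x[m],y[m]];Z=z[m]
    for _ in range(4):
        k=np.linalg.lstsq(A,Z,rcond=None)[0];r=Z-A@k;q=(abs(r)<6);A,Z=A[q],Z[q]
    print("walls n",len(Z),"z0",k[0].round(1),"pitch deg",np.degrees(-k[1]).round(2),"roll",np.degrees(k[2]).round(2))
E
python3 - <<'E'
from h import *
R,p=tool();b=p
for n in("scene","side"):
    im=get_image(n);P=world(im)
    walls(P,b,np.radians(112.73-180),p[2]-62,p[2]-48)
    print("rear",line(band(P,(473,370),60,p[2]-38,p[2]-12)))
    u=im["K"]@(im["R"]@p+im["t"]);u=(u[:2]/u[2]).astype(int)
    cv2.imwrite(f"pics/m{n}.png",cv2.resize(im["pixels"][max(0,u[1]-90):u[1]+90,max(0,u[0]-120):u[0]+120,::-1],None,fx=1.6,fy=1.6) )
a=[cv2.imread(f"pics/m{n}.png") for n in("scene","side")];h=min(x.shape[0] for x in a);cv2.imwrite("pics/m.png",np.hstack([x[:h] for x in a]))
E
```

```text
t 8.2 tcp [515.7 265.4 268.8] yyaw 112.73 tilt [ 0.001  0.001 -1.   ] F [ 0.1 -0.2 -4.2] gap 10.8 40.0
walls n 448 z0 212.8 pitch deg 0.5 roll -0.63
rear (344, array([476.9, 369.5, 245.8]), 'axis deg', np.float64(23.34), 'len', np.float64(114.0))
walls n 353 z0 211.6 pitch deg -0.43 roll -0.12
rear (464, array([473.4, 371.5, 244.2]), 'axis deg', np.float64(22.56), 'len', np.float64(114.0))
```

View pics/m.png

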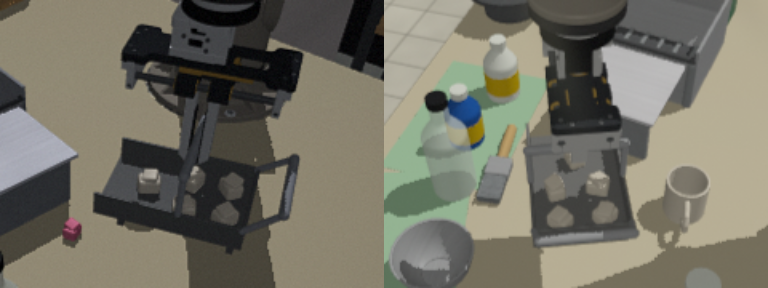

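The tray hangs level with all five lumps in it (left half about (190,190), right half about (580,190)). I'll refine the crusher pose next.

```bash
python3 - <<'E'
from h import *
yaw=np.radians(-98.9);c,s=np.cos(yaw),np.sin(yaw)
ims=[get_image(n) for n in("scene","side")]
ims.append(wristim())
for im in ims:
    P=world(im);D=P-[524,-150.5,0];x=D[...,0]*c+D[...,1]*s;y=-D[...,0]*s+D[...,1]*c;z=P[...,2]
    m=(abs(z-100)<4)&(x>-160)&(x<-25)&(abs(y)<120)
    if m.sum()<50: print("no");continue
    print("ledge y",np.percentile(y[m],[0.5,2,98,99.5]).round(1),"z",np.median(z[m]).round(1))
    for xb in range(-150,-20,40):
        q=m&(abs(x-xb)<12); 
        if q.sum()>20: print("  x",xb,y[q].min().round(1),y[q].max().round(1))
    m=(abs(z-100)<4)&(abs(y)<80)&(x>-200)&(x<-60);print("ledge back x",np.percentile(x[m],[0.5,2]).round(1))
    for y0 in(-60,-20,20,60):
        q=(abs(y-y0)<20)&(abs(x)<15)&(z>103)&(z<118); 
        if q.sum()>5: i=z[q]>np.percentile(z[q],60);print("  bar y",y0,"top x",x[q][i].mean().round(1),"z",z[q][i].mean().round(1),"xmin",x[q].min().round(1))
    m=(abs(z-130)<4)&(x>30)&(x<180)&(abs(y)<125);print("hopper wall y",y[m&(y<0)].mean() if (m&(y<0)).any() else None,y[m&(y>0)].mean() if (m&(y>0)).any() else None)
E
```

```text
t 8.4 tcp [515.  265.1 266.9] yyaw 112.73 tilt [-0.001 -0.001 -1.   ] F [ 0.   0.2 -4.7] gap 10.8 40.0
ledge y [-88.1 -85.4  88.2  89.5] z 100.4
  x -150 -88.9 90.4
  x -110 -91.8 90.5
  x -70 -90.5 89.8
  x -30 -89.0 89.7
ledge back x [-176.4 -174.9]
  bar y -60 top x -2.3 z 112.2 xmin -8.7
  bar y -20 top x -2.1 z 112.0 xmin -9.6
  bar y 20 top x -2.7 z 112.4 xmin -9.4
  bar y 60 top x -3.0 z 112.4 xmin -8.5
hopper wall y -104.36696902568609 105.37929532721405
ledge y [-91.1 -89.8  47.4  56.7] z 98.4
  x -150 -91.6 -6.3
  x -110 -91.9 19.2
  x -70 -91.5 47.0
  x -30 -90.4 62.2
ledge back x [-174.3 -171.5]
  bar y -60 top x -0.5 z 110.0 xmin -7.5
  bar y -20 top x -0.7 z 110.5 xmin -8.2
  bar y 20 top x -1.9 z 110.8 xmin -8.7
  bar y 60 top x 0.8 z 109.6 xmin -7.0
hopper wall y -106.78170743969773 101.83316911658216
ledge y [-90.7 -90.2  -7.    0.7] z 99.7
  x -150 -90.9 8.0
ledge back x [-173.4 -173. ]
hopper wall y None None
```

Request:
servo_tool(commands=[-1,0.033,-0.095,0,0,-1,0.078,-0.227,0,0,-1,0.131,-0.379,0,0,-1,0.176,-0.511,0,0,-1,0.176,-0.511,0,0,-1,0.176,-0.511,0,0,-1,0.176,-0.511,0,0,-1,0.176,-0.511,0,0,-1,0.176,-0.511,0,0,-1,0.176,-0.511,0,0])

```text
time: 9.45
tcp_pos: [529.7, 37.3, 267.8]
tool_rot: [-0.197, 0.98, -0.0, -0.0]
wrist_force: [0.4, 0.2, -5.3]
finger_gap: 10.7
grasp_force: 40.0
```

Request:
servo_tool(commands=[-1,0.176,-0.511,0,0,-1,0.176,-0.511,0,0,-1,0.131,-0.379,0,0,-1,0.098,-0.284,0,0,-1,0.065,-0.189,0,0,-1,0.039,-0.114,0,0.1,-1,0.026,-0.076,0,0.2,-1,0,0,0,0.3,-1,0,0,0,0.4,-1,0,0,0,0.5])

```text
time: 10.45
tcp_pos: [537.1, -68.7, 267.7]
tool_rot: [-0.145, 0.989, 0.0, -0.0]
wrist_force: [0.2, 0.5, -4.7]
finger_gap: 10.8
grasp_force: 40.0
```

Request:
servo_tool(commands=[-1,0,0,0,0.6,-1,0,0,0,0.7,-1,0,0,0,0.7,-1,0,0,0,0.8,-1,0,0,0,0.8,-1,0,0,0,0.8,-1,0,0,0,0.7,-1,0,0,0,0.6,-1,0,0,0,0.4,-1,0,0,0,0.3])

```text
time: 11.45
tcp_pos: [537.1, -68.9, 267.8]
tool_rot: [0.078, 0.997, 0.0, -0.0]
wrist_force: [1.1, -0.1, -3.9]
finger_gap: 10.7
grasp_force: 40.0
```

```bash
cat >> h.py <<'E'
O=np.array([524,-150.5,0]);YC=np.radians(-98.9)
def cf(P):
    D=np.asarray(P)-O;c,s=np.cos(YC),np.sin(YC);return np.stack([D[...,0]*c+D[...,1]*s,-D[...,0]*s+D[...,1]*c,D[...,2]],-1)
def cw(x,y,z):
    c,s=np.cos(YC),np.sin(YC);return O+[x*c-y*s,x*s+y*c,z]
def traylook(u):
    """u: underside height; tray pose in the crusher frame from rear bar and walls, TCP yaw as guess"""
    for n in("scene","side"):
        im=get_image(n);C=cf(world(im));x,y,z=C[...,0],C[...,1],C[...,2]
        q=(abs(x+190)<25)&(abs(y)<75)&(abs(z-u-77)<9);Q=C[q]
        if len(Q)>20: print(n,"rear bar",line(Q))
        q=(abs(y)<75)&(x>-150)&(x<10)&(abs(z-u-45)<4)
        for sg in(-1,1):
            Q=C[q&(y*sg>45)]
            if len(Q)>10: k=np.polyfit(Q[:,0],Q[:,1],1);print("  wall",sg,len(Q),"y at -66:",np.polyval(k,-66).round(1),"slope deg",np.degrees(np.arctan(k[0])).round(2))
        for nm in("tray","tray_foot","bail","lump0"):
            for d in landmark_of(nm,im)[:7]: print("  ",nm,round(d["score"],2),cf(w(im,d["xyz"])).round(1))
        cv2.imwrite(f"pics/t{n}{im['shot']}.png",im["pixels"][:,:,::-1])
E
python3 - <<'E'
from h import *
go(cw(-84,0,215));traylook(state()["tcp_pos"][2]-102)
E
```

```text
t 11.45 tcp [537.1 -68.9 267.8] yyaw 81.07 tilt [-0.  0. -1.] F [ 1.1 -0.1 -3.9] gap 10.7 40.0
shift in tool units [0.007 0.028 1.056]
scene rear bar (273, array([-199.3,    4.1,  244.7]), 'axis deg', np.float64(89.18), 'len', np.float64(116.0))
  wall -1 97 y at -66: -54.3 slope deg 0.15
  wall 1 124 y at -66: 61.6 slope deg 0.13
   tray 0.73 [-73.4   3.  172.3]
   tray_foot 0.68 [-11.6   2.8 177. ]
   tray_foot 0.63 [-354.   182.5   -4.7]
   tray_foot 0.29 [-515.8  114.6   -2.7]
   bail 0.78 [-85.8   1.4 267.3]
   lump0 0.72 [-239.1 -175.5    4.1]
   lump0 0.61 [-85.8  31.  187. ]
   lump0 0.57 [-138.7   26.9  186.9]
   lump0 0.57 [-85.8 -25.1 187.1]
   lump0 0.5 [-131.5  -31.6  186.3]
   lump0 0.46 [-38.6   6.  185.2]
   lump0 0.42 [-231.3  -37.4   -0.9]
side rear bar (239, array([-1.977e+02,  1.000e-01,  2.430e+02]), 'axis deg', np.float64(90.59), 'len', np.float64(113.0))
  wall -1 78 y at -66: -56.8 slope deg -0.01
  wall 1 65 y at -66: 59.0 slope deg -0.1
   tray 0.84 [-67.9   3.8 165.7]
   tray 0.42 [104.   -1.9 100.6]
   tray_foot 0.95 [-12.    1.3 169.5]
   tray_foot 0.38 [-506.8  110.8   -2. ]
   bail 0.81 [-81.8   1.3 268. ]
   bail 0.63 [ -9.5   1.3 170.6]
   lump0 0.56 [-135.1   31.2  188. ]
   lump0 0.54 [-86.4  32.3 185.9]
   lump0 0.52 [-33.5   2.4 187.3]
   lump0 0.51 [-2.328e+02 -3.320e+01  1.000e-01]
   lump0 0.48 [-80.5 -28.1 183.7]
   lump0 0.47 [-127.3  -27.9  182.7]
```

Request:
servo_tool(commands=[-1,0.057,0.03,0.1,0,-1,0,0,0.2,0,-1,0,0,0.25,0,-1,0,0,0.25,0,-1,0,0,0.2,0,-1,0,0,0.1,0,-1,0,0,0.06,0,-1,0,0,0.04,0,-1,0,0,0,0])

```text
time: 12.85
tcp_pos: [534.6, -67.5, 207.8]
tool_rot: [0.077, 0.997, -0.0, 0.0]
wrist_force: [-0.2, 0.2, -4.2]
finger_gap: 11.2
grasp_force: 40.0
```

Request:
servo_tool(commands=[-1,0,0,0.03,0,-1,0,0,0.03,0,-1,0,0,0,0])

```text
time: 13.15
tcp_pos: [534.5, -67.5, 204.7]
tool_rot: [0.077, 0.997, -0.0, -0.0]
wrist_force: [0.4, 0.8, -5.0]
finger_gap: 10.9
grasp_force: 40.0
```

```bash
python3 - <<'E'
from h import *
R,p=tool();print(cf(p));traylook(102)
a=[cv2.imread(f) for f in sorted(__import__("glob").glob("pics/t*.png"),key=__import__("os").path.getmtime)[-2:]]
cv2.imwrite("pics/b.png",np.hstack([cv2.resize(a[0][60:220,100:300],(400,320)),cv2.resize(a[1][60:220,200:400],(400,320))]))
E
```

```text
t 13.15 tcp [534.5 -67.5 204.7] yyaw 81.14 tilt [-0. -0. -1.] F [ 0.4  0.8 -5. ] gap 10.9 40.0
[-83.67031223  -2.48543896 204.72578675]
scene rear bar (248, array([-200.3,    1.4,  182.1]), 'axis deg', np.float64(89.03), 'len', np.float64(113.0))
  wall -1 89 y at -66: -56.9 slope deg 0.32
  wall 1 112 y at -66: 58.6 slope deg 0.09
   tray 0.82 [-73.3  -1.5 107.6]
   tray_foot 0.82 [-14.7  -2.9 113.8]
   tray_foot 0.55 [-119.8  230.4    0.3]
   bail 0.81 [-83.6  -3.  207.3]
   lump0 0.66 [101.8   0.2  96.8]
   lump0 0.65 [-85.  -25.5 124.2]
   lump0 0.57 [-135.5  -34.8  121.1]
   lump0 0.51 [-228.9  -36.5    1.1]
   lump0 0.49 [-39.1  -1.  122.6]
   lump0 0.45 [-139.2   22.5  123.8]
   lump0 0.43 [-89.7  27.9 124.1]
side rear bar (220, array([-199.1,   -2.2,  180.4]), 'axis deg', np.float64(90.64), 'len', np.float64(114.0))
  wall -1 77 y at -66: -59.8 slope deg 0.18
  wall 1 68 y at -66: 56.0 slope deg -0.2
   tray 0.8 [-69.8  -1.  100.7]
   tray_foot 0.65 [-12.9  -0.7 105.5]
   bail 0.74 [-81.1  -1.4 204.2]
   lump0 0.59 [-35.4  -1.6 124.8]
   lump0 0.43 [-87.4  29.6 122.4]
   lump0 0.43 [-230.7  -35.9   -1.4]
   lump0 0.41 [-85.3 -28.9 121. ]
   lump0 0.4 [-133.6  -26.2  121.1]
   lump0 0.4 [-132.7   27.4  123.8]
```

View pics/b.png

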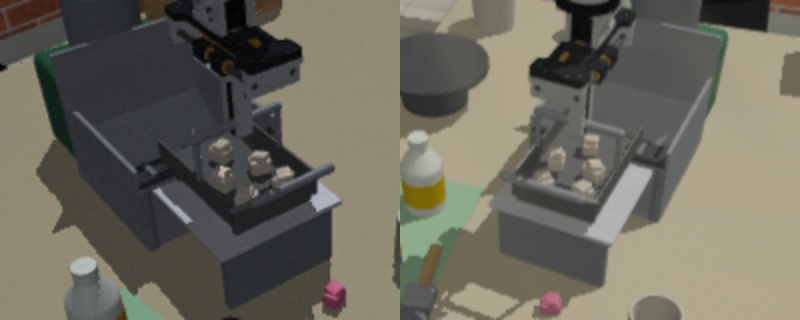

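The tray is hovering centred over the ledge with all five lumps in it, foot about 7 mm short of the bar. Now lowering to contact.

Request:
servo_tool(commands=[-1,0,0,0.02,0,-1,0,0,0.01,0,-1,0,0,0,0])

```text
time: 13.95
tcp_pos: [534.5, -67.5, 203.2]
tool_rot: [0.077, 0.997, -0.0, -0.0]
wrist_force: [-0.5, -0.7, -4.0]
finger_gap: 10.7
grasp_force: 40.0
```

Request:
servo_tool(commands=[-1,0,0,0.015,0,-1,0,0,0.01,0,-1,0,0,0,0])

```text
time: 14.25
tcp_pos: [534.5, -67.5, 201.9]
tool_rot: [0.077, 0.997, -0.0, -0.0]
wrist_force: [-0.5, -0.7, -4.5]
finger_gap: 10.9
grasp_force: 40.0
```

Request:
servo_tool(commands=[-1,0,0,0.01,0,-1,0,0,0,0])

```text
time: 14.45
tcp_pos: [534.5, -67.5, 201.5]
tool_rot: [0.077, 0.997, -0.0, -0.0]
wrist_force: [0.7, -0.7, -4.1]
finger_gap: 10.8
grasp_force: 40.0
```

Request:
servo_tool(commands=[-1,0,0,0.01,0,-1,0,0,0,0])

```text
time: 14.65
tcp_pos: [534.5, -67.5, 201.0]
tool_rot: [0.077, 0.997, -0.0, -0.0]
wrist_force: [1.1, -0.5, -5.3]
finger_gap: 10.6
grasp_force: 40.0
```

Request:
servo_tool(commands=[-1,0,0,0.01,0,-1,0,0,0,0])

```text
time: 14.85
tcp_pos: [534.5, -67.5, 200.9]
tool_rot: [0.077, 0.997, 0.0, 0.0]
wrist_force: [-3.8, 0.6, 5.2]
finger_gap: 10.9
grasp_force: 40.0
```

Request:
servo_tool(commands=[-1,0,0,-0.006,0,-1,0,-0.03,0,0,-1,0,-0.03,0,0,-1,0,-0.02,0,0,-1,0,0,0,0])

```text
time: 15.35
tcp_pos: [534.1, -71.6, 200.9]
tool_rot: [0.077, 0.997, -0.0, 0.0]
wrist_force: [0.9, 1.4, 0.6]
finger_gap: 10.9
grasp_force: 40.0
```

Request:
servo_tool(commands=[-1,0,-0.02,0,0,-1,0,0,0,0])

```text
time: 15.55
tcp_pos: [533.9, -72.5, 200.9]
tool_rot: [0.077, 0.997, 0.0, 0.0]
wrist_force: [1.1, 1.9, 1.1]
finger_gap: 10.8
grasp_force: 40.0
```

Request:
servo_tool(commands=[-1,0,-0.02,0,0,-1,0,0,0,0])

```text
time: 15.75
tcp_pos: [533.7, -73.4, 200.9]
tool_rot: [0.077, 0.997, 0.0, 0.0]
wrist_force: [0.3, 2.6, 1.7]
finger_gap: 11.0
grasp_force: 40.0
```

Request:
servo_tool(commands=[-1,0,-0.015,0,0,-1,0,0,0,0])

```text
time: 15.95
tcp_pos: [533.5, -74.1, 200.9]
tool_rot: [0.077, 0.997, 0.0, 0.0]
wrist_force: [0.7, 2.7, 2.5]
finger_gap: 11.0
grasp_force: 40.0
```

Request:
servo_tool(commands=[-1,0,-0.02,0,0,-1,0,0,0,0])

```text
time: 16.15
tcp_pos: [533.5, -74.8, 201.0]
tool_rot: [0.077, 0.997, 0.0, 0.0]
wrist_force: [0.9, 4.9, 3.9]
finger_gap: 10.9
grasp_force: 40.0
```

Request:
servo_tool(commands=[-1,0,-0.02,0,0,-1,0,0,0,0])

```text
time: 16.35
tcp_pos: [533.5, -75.2, 201.2]
tool_rot: [0.077, 0.997, 0.001, 0.0]
wrist_force: [0.3, 9.8, 7.5]
finger_gap: 10.9
grasp_force: 40.0
```

```bash
python3 - <<'E'
from h import *
R,p=tool();print(cf(p));traylook(100)
E
```

```text
t 16.35 tcp [533.5 -75.2 201.2] yyaw 81.17 tilt [ 0.001  0.001 -1.   ] F [0.3 9.8 7.5] gap 10.9 40.0
[-75.90002691  -2.25374282 201.22043266]
scene rear bar (248, array([-192.7,    1.9,  179.4]), 'axis deg', np.float64(89.27), 'len', np.float64(114.0))
  wall -1 87 y at -66: -57.1 slope deg 0.01
  wall 1 106 y at -66: 59.0 slope deg 0.02
   tray 0.9 [-64.7  -1.9 104. ]
   tray_foot 0.84 [ -6.4  -1.8 108.8]
   bail 0.74 [-7.830e+01  2.000e-01  2.025e+02]
   lump0 0.63 [-128.8   24.4  119.5]
   lump0 0.61 [-79.3 -27.5 122.8]
   lump0 0.6 [-2.311e+02 -3.770e+01 -2.000e-01]
   lump0 0.58 [-127.1  -31.5  118.4]
   lump0 0.54 [-33.3   1.4 117.5]
   lump0 0.53 [-82.   31.1 120. ]
   lump0 0.43 [-77.4  -3.3 202.1]
side rear bar (214, array([-191.5,   -2. ,  177.4]), 'axis deg', np.float64(90.33), 'len', np.float64(113.0))
  wall -1 67 y at -66: -59.5 slope deg 0.01
  wall 1 60 y at -66: 56.3 slope deg -0.04
   tray 0.92 [-63.4   1.8  96.9]
   tray 0.75 [  2.8  -1.8 107.7]
   tray_foot 0.87 [ -6.5  -2.  103.4]
   bail 0.89 [-73.1  -1.9 202.9]
   bail 0.48 [-508.   111.4   -2. ]
   lump0 0.68 [-234.9  -34.3    2.2]
   lump0 0.54 [-78.2  28.2 117.8]
   lump0 0.5 [-127.7  -30.4  116.1]
   lump0 0.5 [-77.1 -30.4 115.9]
   lump0 0.48 [-24.7  -0.3 119.2]
   lump0 0.41 [-126.6   25.6  118.7]
```

Force rise and the foot at x≈-6.5 both confirm contact with the bar. Relaxing a little and releasing.

Request:
servo_tool(commands=[-1,0,0.012,0,0,-1,0,0,0,0,-0.3,0,0,0,0,-0.3,0,0,0,0,-0.3,0,0,0,0,-0.3,0,0,0,0,-0.3,0,0,0,0])

```text
time: 17.55
tcp_pos: [533.2, -75.7, 200.8]
tool_rot: [0.077, 0.997, -0.0, -0.0]
wrist_force: [-0.8, 0.6, -0.1]
finger_gap: 32.7
grasp_force: 0.0
```

Request:
servo_tool(commands=[-0.3,0,0,-0.3,0,-0.3,0,0,-0.6,0,-0.3,0,0,-0.7,0,-0.3,0,0,-0.4,0,-0.3,0,0,0,0])

```text
time: 18.05
tcp_pos: [534.4, -75.8, 303.6]
tool_rot: [0.077, 0.997, 0.0, 0.002]
wrist_force: [0.1, 0.2, -1.0]
finger_gap: 32.5
grasp_force: 0.0
```

```bash
python3 - <<'E'
from h import *
R,p=tool();print(cf(p));traylook(100)
E
```

```text
t 18.05 tcp [534.4 -75.8 303.6] yyaw 81.12 tilt [ 0.004  0.    -1.   ] F [ 0.1  0.2 -1. ] gap 32.5 0.0
[-75.41566806  -1.24783958 303.59433785]
scene rear bar (244, array([-193. ,    2. ,  178.3]), 'axis deg', np.float64(88.86), 'len', np.float64(114.0))
  wall -1 92 y at -66: -57.0 slope deg -0.24
  wall 1 107 y at -66: 58.9 slope deg -0.19
   tray 0.73 [-66.1  -0.9 104.1]
   tray_foot 0.86 [ -6.4  -0.6 108.5]
   bail 0.76 [-78.2  -3.5 197.9]
   lump0 0.71 [-77.5 -26.4 120.9]
   lump0 0.71 [-358.1  182.9   -3.1]
   lump0 0.52 [-32.9   1.7 118.7]
   lump0 0.47 [-80.8  29.6 118.9]
   lump0 0.46 [-134.9   22.6  118. ]
   lump0 0.45 [-232.7  -40.4    1.9]
   lump0 0.39 [-128.1  -30.6  117.8]
side rear bar (214, array([-191.9,   -2.1,  176.6]), 'axis deg', np.float64(90.19), 'len', np.float64(114.0))
  wall -1 62 y at -66: -59.4 slope deg -0.08
  wall 1 61 y at -66: 56.2 slope deg 0.01
   tray 0.69 [-64.3   0.1  98.2]
   tray_foot 0.6 [ -7.6  -0.8 103. ]
   bail 0.97 [-77.5  -2.1 202.9]
   lump0 0.68 [-77.2 -28.2 117.4]
   lump0 0.66 [-25.7  -2.2 121.1]
   lump0 0.61 [-127.6   26.   120.6]
   lump0 0.59 [-78.7  29.7 118.4]
   lump0 0.57 [-232.5  -32.7   -0.6]
   lump0 0.55 [-126.5  -27.6  117.1]
```

Request:
servo_tool(commands=[0,-0.03,0.25,0,0,0,0,0.5,0,0,0,0,0.6,0,0,0,0,0.5,0,0,0,0,0.3,0,0,0,0,0.14,0,0,0,0,0,0,0,0,0,0,0,0])

```text
time: 19.35
tcp_pos: [552.3, 36.4, 300.8]
tool_rot: [0.078, 0.997, -0.0, -0.0]
wrist_force: [-0.2, 0.3, 0.5]
finger_gap: 46.7
grasp_force: 0.0
```

```bash
python3 - <<'E'
from h import *
im=wristim();C=cf(world(im));x,y,z=C[...,0],C[...,1],C[...,2]
q=(abs(x+190)<20)&(abs(y)<75)&(abs(z-178)<9);print(line(C[q]))
go(cw(-190.5,-0.3,175))
E
```

```text
t 19.35 tcp [552.3  36.4 300.8] yyaw 81.08 tilt [-0. -0. -1.] F [-0.2  0.3  0.5] gap 46.7 0.0
(1644, array([-187.2,   -1.2,  178.9]), 'axis deg', np.float64(90.28), 'len', np.float64(114.0))
t 19.4 tcp [552.3  36.1 300.9] yyaw 81.05 tilt [-0. -0. -1.] F [-0.4  0.3  0.9] gap 47.4 0.0
shift in tool units [-0.012  0.035  2.517]
```

Request:
servo_tool(commands=[0,0,0.015,0.4,0,0,0,0,0.6,0,0,0,0,0.6,0,0,0,0,0.5,0,0,0,0,0.3,0,0,0,0,0.11,0,0,0,0,0,0], force=15)

```text
time: 20.1
tcp_pos: [552.3, 37.3, 175.1]
tool_rot: [0.078, 0.997, -0.0, -0.0]
wrist_force: [0.4, 0.6, 0.0]
finger_gap: 47.0
grasp_force: 0.0
```

Request:
servo_tool(commands=[-1,0,0,0,0,-1,0,0,0,0,-1,0,0,0,0,-1,0,0,0,0,-1,0,0,0,0,-1,0,0,0,0,-1,0,0,0,0])

```text
time: 20.8
tcp_pos: [552.6, 38.0, 175.5]
tool_rot: [0.077, 0.997, 0.0, 0.0]
wrist_force: [-1.3, -1.9, 5.0]
finger_gap: 11.6
grasp_force: 15.0
```

```bash
python3 - <<'E'
from h import *
R,p=tool();print(cf(p));traylook(100)
E
```

```text
t 20.8 tcp [552.6  38.  175.5] yyaw 81.13 tilt [ 0. -0. -1.] F [-1.3 -1.9  5. ] gap 11.6 15.0
[-190.66679008   -0.88264512  175.53213008]
scene rear bar (272, array([-197.3,    1.1,  178.2]), 'axis deg', np.float64(87.95), 'len', np.float64(114.0))
  wall -1 35 y at -66: -56.9 slope deg 0.05
  wall 1 111 y at -66: 58.8 slope deg 0.01
   tray 0.8 [-64.8  -1.5 103.9]
   tray_foot 0.59 [ -8.1  -4.1 110.2]
   bail 0.61 [-78.9  -0.7 197.3]
   lump0 0.7 [-35.5   3.1 121.5]
   lump0 0.69 [-68.3  -3.5 102.6]
   lump0 0.62 [-131.6   23.8  118.5]
   lump0 0.61 [-230.3  -39.2   -1.6]
   lump0 0.48 [-81.2  -2.2 200.3]
   lump0 0.45 [-80.3  30.6 122. ]
side rear bar (215, array([-196.6,   -2. ,  176.5]), 'axis deg', np.float64(91.9), 'len', np.float64(114.0))
  wall -1 67 y at -66: -59.4 slope deg -0.13
   tray 0.88 [-65.9  -2.   99.2]
   tray 0.37 [-2.6 -1.2 -1.5]
   tray_foot 0.58 [ -4.8  -1.1 100.5]
   bail 0.93 [-77.2  -3.  203.2]
   lump0 0.7 [-232.2  -34.9    2.3]
   lump0 0.63 [-82.2 -29.3 118.8]
   lump0 0.63 [-26.9   0.8 121.2]
   lump0 0.41 [-127.   -28.2  114.8]
   lump0 0.41 [-80.6  28.8 116.7]
```

Request:
servo_tool(commands=[-1,0,-0.05,-0.08,0,-1,0,-0.05,-0.1,0,-1,0,-0.05,-0.1,0,-1,0,0,0,0])

```text
time: 21.7
tcp_pos: [551.5, 30.2, 190.1]
tool_rot: [0.078, 0.997, 0.0, 0.0]
wrist_force: [-0.5, 0.6, -1.3]
finger_gap: 11.5
grasp_force: 15.0
```

Request:
servo_tool(commands=[-1,0,-0.08,-0.15,0,-1,0,-0.08,-0.16,0,-1,0,-0.09,-0.15,0,-1,0,-0.09,-0.15,0,-1,0,0,0,0])

```text
time: 22.2
tcp_pos: [549.1, 13.0, 221.1]
tool_rot: [0.078, 0.997, 0.0, 0.001]
wrist_force: [0.4, 1.0, -2.9]
finger_gap: 11.3
grasp_force: 15.0
```

```bash
cat >> h.py <<'E'
def th():
    R,p=tool();c=cf(p);r=np.hypot(c[0],c[2]-106);print("cf",c.round(1),"r",r.round(1),"tilt",(160.6-np.degrees(np.arctan2(c[2]-106,c[0]))).round(1))
def lumps():
    for n in("scene","side"):
        im=get_image(n)
        for nm in("lump0","tray_foot","bail","rear_bar"):
            print(n,nm,[(round(d["score"],2),cf(w(im,d["xyz"])).round().tolist()) for d in landmark_of(nm,im)[:7] if d["score"]>.35])
        cv2.imwrite(f"pics/q_{n}.png",im["pixels"][:,:,::-1])
E
python3 - <<'E'
from h import *
th();lumps()
E
```

```text
t 22.2 tcp [549.1  13.  221.1] yyaw 81.07 tilt [ 0.002  0.    -1.   ] F [ 0.4  1.  -2.9] gap 11.3 15.0
cf [-165.4   -0.5  221.1] r 201.5 tilt 15.4
scene lump0 [(0.72, [-8.0, 2.0, 109.0]), (0.59, [-75.0, 29.0, 138.0]), (0.59, [-232.0, -36.0, 1.0]), (0.52, [-75.0, -26.0, 138.0]), (0.42, [-31.0, 3.0, 127.0])]
scene tray_foot [(0.55, [-6.0, -2.0, 110.0])]
scene bail [(0.97, [-57.0, -2.0, 216.0]), (0.51, [102.0, 3.0, 99.0])]
scene rear_bar [(0.78, [-162.0, -0.0, 220.0])]
side lump0 [(0.67, [-232.0, -34.0, 1.0]), (0.56, [-71.0, -28.0, 137.0]), (0.39, [-24.0, -2.0, 124.0])]
side tray_foot [(0.84, [-7.0, 0.0, 103.0])]
side bail [(0.8, [-47.0, 0.0, 216.0])]
side rear_bar [(0.85, [-166.0, -3.0, 215.0]), (0.58, [-233.0, -175.0, 1.0])]
```

Request:
servo_tool(commands=[-1,0,-0.11,-0.14,0,-1,0,-0.11,-0.14,0,-1,0,-0.12,-0.13,0,-1,0,-0.12,-0.13,0,-1,0,-0.13,-0.12,0,-1,0,-0.13,-0.12,0,-1,0,0,0,0])

```text
time: 23.4
tcp_pos: [544.0, -21.3, 261.3]
tool_rot: [0.077, 0.997, 0.001, 0.001]
wrist_force: [-1.1, 10.6, 9.1]
finger_gap: 11.6
grasp_force: 15.0
```

Request:
servo_tool(commands=[-1,0,-0.14,-0.11,0,-1,0,-0.14,-0.11,0,-1,0,-0.14,-0.1,0,-1,0,-0.15,-0.09,0,-1,0,0,0,0,-1,0,0,0,0,-1,0,0,0,0])

```text
time: 24.1
tcp_pos: [539.4, -49.6, 281.1]
tool_rot: [0.077, 0.997, 0.001, 0.001]
wrist_force: [0.1, 6.3, 7.5]
finger_gap: 11.6
grasp_force: 15.0
```

```bash
python3 - <<'E'
from h import *
th();lumps()
E
```

```text
t 24.1 tcp [539.4 -49.6 281.1] yyaw 81.14 tilt [ 0.002  0.001 -1.   ] F [0.1 6.3 7.5] gap 11.6 15.0
cf [-102.1   -0.4  281.1] r 202.7 tilt 40.4
scene lump0 [(0.48, [109.0, 24.0, 46.0]), (0.44, [-229.0, -36.0, -0.0])]
scene tray_foot [(0.73, [-7.0, 2.0, 113.0]), (0.48, [-122.0, 229.0, -2.0])]
scene bail [(0.61, [-3.0, -1.0, 227.0]), (0.58, [-355.0, 183.0, 0.0])]
scene rear_bar [(0.61, [-101.0, 2.0, 280.0])]
side lump0 [(0.67, [-232.0, -34.0, 3.0]), (0.54, [114.0, -34.0, 41.0])]
side tray_foot [(0.85, [-4.0, 3.0, 103.0]), (0.65, [-44.0, 5.0, 151.0])]
side bail [(0.8, [-0.0, 3.0, 226.0])]
side rear_bar [(0.75, [-101.0, -3.0, 280.0])]
```

Request:
servo_tool(commands=[-1,0,-0.14,-0.09,0,-1,0,-0.15,-0.08,0,-1,0,-0.16,-0.08,0,-1,0,-0.16,-0.07,0,-1,0,0,0,0,-1,0,0,0,0,-1,0,0,0,0])

```text
time: 25.3
tcp_pos: [534.2, -80.4, 295.7]
tool_rot: [0.078, 0.997, 0.0, 0.0]
wrist_force: [0.6, 3.0, 5.6]
finger_gap: 11.1
grasp_force: 15.0
```

```bash
python3 - <<'E'
from h import *
th();lumps()
a=[cv2.imread(f"pics/q_{n}.png") for n in("scene","side")]
cv2.imwrite("pics/c.png",np.hstack([cv2.resize(a[0][40:200,100:300],(400,320)),cv2.resize(a[1][40:200,200:400],(400,320))]))
E
```

```text
t 25.3 tcp [534.2 -80.4 295.7] yyaw 81.11 tilt [ 0.001  0.    -1.   ] F [0.6 3.  5.6] gap 11.1 15.0
cf [-70.9  -0.8 295.7] r 202.5 tilt 50.1
scene lump0 [(0.61, [105.0, 25.0, 45.0]), (0.44, [-230.0, -37.0, -2.0])]
scene tray_foot [(0.92, [-4.0, -2.0, 112.0])]
scene bail [(0.79, [17.0, -1.0, 224.0])]
scene rear_bar [(0.55, [-69.0, 0.0, 296.0])]
side lump0 [(0.4, [113.0, -34.0, 42.0])]
side tray_foot [(0.74, [-3.0, 0.0, 103.0])]
side bail [(0.89, [22.0, -2.0, 228.0]), (0.41, [-362.0, -252.0, -3.0])]
side rear_bar [(0.72, [-70.0, -1.0, 295.0])]
```

View pics/c.png

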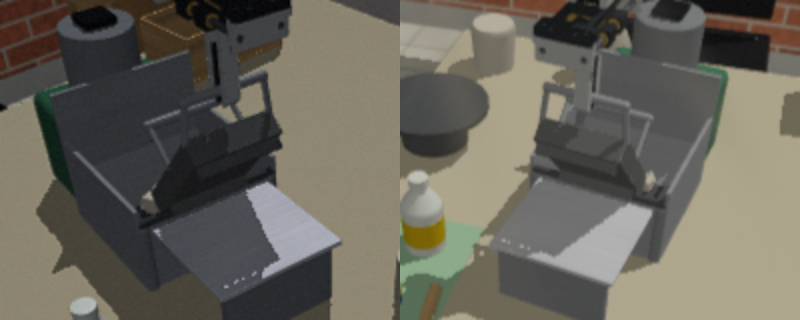

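The tray is tipped onto the bar. White bits show at its lip corners, (150,200) left and (650,183) right, and specks on the ledge edge at (235,280). I'll locate them by depth.

```bash
python3 - <<'E'
from h import *
for n in("scene","side"):
    im=get_image(n);C=cf(world(im));a=im["pixels"].astype(int)
    wm=((a.min(-1)>90)&(a[...,0]-a[...,2]>8)&(abs(C[...,1])<110)&(C[...,0]>-30)&(C[...,0]<210)&(C[...,2]>10)&(im["z_map"]>0)).astype(np.uint8)
    k,l,st,ce=cv2.connectedComponentsWithStats(wm)
    for i in range(1,k):
        if st[i,4]>4: print(n,st[i,4],ce[i].round(),np.median(C[l==i],0).round(),C[l==i].min(0).round(),C[l==i].max(0).round())
im=wristim();C=cf(world(im));a=im["pixels"].astype(int)
for nm in("lump0",): print([(round(d["score"],2),cf(w(im,d["xyz"])).round().tolist()) for d in landmark_of(nm,im)])
cv2.imwrite("pics/w2.png",im["pixels"][:,:,::-1])
E
```

```text
scene 13 [174. 138.] [116.  35.  58.] [42. 26. 55.] [122.  60. 113.]
side 41 [324. 130.] [118. -46.  49.] [ 33. -61.  34.] [157. -31. 109.]
t 25.9 tcp [534.2 -80.3 295.7] yyaw 81.12 tilt [ 0.  0. -1.] F [0.5 2.1 6.5] gap 10.9 15.0
[(0.77, [108.0, 24.0, 41.0]), (0.7, [140.0, 12.0, 51.0]), (0.66, [117.0, -33.0, 42.0]), (0.63, [85.0, -22.0, 42.0]), (0.61, [-230.0, -28.0, 2.0])]
```

View pics/w2.png

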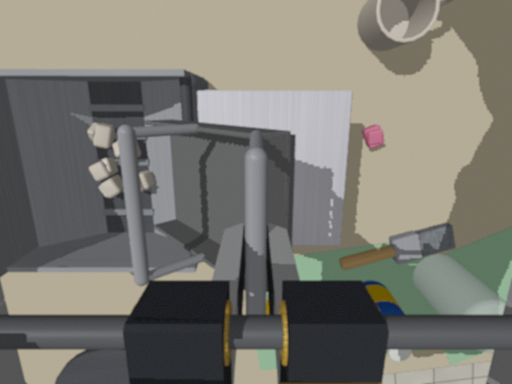

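The wrist view shows all five white lumps on the hopper grid, at (101,134), (122,147), (104,168), (111,187) and (147,180), and an empty tray. Lowering back along the arc.

Request:
servo_tool(commands=[-1,0,0.16,0.07,0,-1,0,0.16,0.08,0,-1,0,0.15,0.08,0,-1,0,0.14,0.09,0,-1,0,0.15,0.09,0,-1,0,0.14,0.1,0,-1,0,0.14,0.11,0,-1,0,0.14,0.11,0,-1,0,0.13,0.12,0,-1,0,0.13,0.12,0])

```text
time: 27.0
tcp_pos: [545.0, -9.0, 246.2]
tool_rot: [0.078, 0.997, -0.0, -0.0]
wrist_force: [0.5, 0.2, -0.6]
finger_gap: 11.6
grasp_force: 15.0
```

Request:
servo_tool(commands=[-1,0,0.12,0.13,0,-1,0,0.12,0.13,0,-1,0,0.11,0.14,0,-1,0,0.11,0.14,0,-1,0,0.09,0.15,0,-1,0,0.08,0.15,0,-1,0,0.08,0.16,0,-1,0,0.07,0.15,0,-1,0,0,0,0])

```text
time: 27.9
tcp_pos: [551.0, 30.4, 188.3]
tool_rot: [0.077, 0.997, -0.0, -0.001]
wrist_force: [1.3, 2.3, 0.5]
finger_gap: 11.5
grasp_force: 15.0
```

```bash
python3 - <<'E'
from h import *
th();lumps()
E
```

```text
t 27.9 tcp [551.   30.4 188.3] yyaw 81.18 tilt [-0.001 -0.    -1.   ] F [1.3 2.3 0.5] gap 11.5 15.0
cf [-182.9   -1.4  188.3] r 200.6 tilt 4.8
scene lump0 [(0.7, [-234.0, -39.0, 1.0]), (0.55, [114.0, -36.0, 43.0]), (0.44, [106.0, 27.0, 44.0])]
scene tray_foot [(0.7, [-6.0, -3.0, 111.0])]
scene bail [(0.74, [-69.0, -2.0, 207.0])]
scene rear_bar [(0.64, [-181.0, -2.0, 189.0])]
side lump0 [(0.73, [0.0, 1.0, -4.0]), (0.67, [-231.0, -35.0, -2.0]), (0.48, [109.0, 26.0, 43.0]), (0.47, [-506.0, 111.0, -3.0]), (0.39, [112.0, -34.0, 41.0])]
side tray_foot [(0.74, [-6.0, -2.0, 106.0])]
side bail [(0.76, [-67.0, -1.0, 204.0])]
side rear_bar [(0.93, [-182.0, -1.0, 190.0])]
```

Request:
servo_tool(commands=[-1,0,0.05,0.09,0,-1,0,0.05,0.09,0,-1,0,0.025,0.06,0,-1,0,0,0,0])

```text
time: 28.8
tcp_pos: [551.8, 35.9, 176.6]
tool_rot: [0.077, 0.997, -0.0, -0.001]
wrist_force: [0.2, -0.2, -1.2]
finger_gap: 11.7
grasp_force: 15.0
```

Request:
servo_tool(commands=[-1,0,0,0.02,0,-1,0,0,0,0])

```text
time: 29.0
tcp_pos: [552.1, 35.8, 176.3]
tool_rot: [0.077, 0.997, -0.0, -0.0]
wrist_force: [0.4, 0.9, 0.3]
finger_gap: 11.5
grasp_force: 15.0
```

Request:
servo_tool(commands=[-1,0,0,0.01,0,-1,0,0,0,0])

```text
time: 29.2
tcp_pos: [552.2, 36.0, 175.9]
tool_rot: [0.077, 0.997, 0.0, 0.0]
wrist_force: [-0.1, 1.0, -1.5]
finger_gap: 11.4
grasp_force: 15.0
```

```bash
python3 - <<'E'
from h import *
th();traylook(100)
E
```

```text
t 29.2 tcp [552.2  36.  175.9] yyaw 81.13 tilt [ 0.  0. -1.] F [-0.1  1.  -1.5] gap 11.4 15.0
cf [-188.6   -1.   175.9] r 201.1 tilt 0.9
scene rear bar (262, array([-195.5,    2.5,  178.5]), 'axis deg', np.float64(86.84), 'len', np.float64(113.0))
  wall -1 39 y at -66: -56.2 slope deg -0.66
  wall 1 105 y at -66: 58.8 slope deg 0.03
   tray 0.78 [-68.8  -1.2 103.7]
   tray_foot 0.75 [ -9.8  -1.5 108.8]
   tray_foot 0.59 [-77.   -4.2 202.1]
   tray_foot 0.36 [-355.7  182.9   -3.4]
   bail 0.78 [-77.6  -1.8 200.9]
   lump0 0.69 [-234.4  -38.     2.3]
   lump0 0.39 [105.5  25.8  45.1]
   lump0 0.21 [-188.    -0.4  178.6]
side rear bar (215, array([-194.6,   -2.3,  176.8]), 'axis deg', np.float64(92.41), 'len', np.float64(114.0))
  wall -1 68 y at -66: -59.6 slope deg -0.03
   tray 0.87 [-63.9  -1.  100.3]
   tray 0.29 [-354.6  180.6   -1.7]
   tray_foot 0.62 [ -4.5  -1.6 104. ]
   bail 0.84 [-73.1  -3.3 202. ]
   bail 0.37 [-286.9  134.3   -0.6]
   bail 0.25 [ -5.8  -1.4 104.3]
   lump0 0.61 [110.7 -37.2  39.1]
   lump0 0.46 [-232.3  -35.4   -0.5]
   lump0 0.45 [-73.8  -3.7 202.3]
   lump0 0.39 [138.6  14.9  47.8]
```

Request:
servo_tool(commands=[-1,0,0,0.015,0,-1,0,0,0,0])

```text
time: 29.9
tcp_pos: [552.3, 35.9, 175.2]
tool_rot: [0.077, 0.997, 0.0, 0.0]
wrist_force: [0.7, 1.6, 3.0]
finger_gap: 11.1
grasp_force: 15.0
```

Request:
servo_tool(commands=[-1,0,0,0.015,0,-1,0,0,0,0])

```text
time: 30.1
tcp_pos: [552.4, 36.3, 174.8]
tool_rot: [0.077, 0.997, 0.0, 0.0]
wrist_force: [-3.1, 3.2, 9.0]
finger_gap: 11.6
grasp_force: 15.0
```

Request:
servo_tool(commands=[-1,0,-0.015,0,0,-1,0,0,0,0])

```text
time: 30.3
tcp_pos: [552.3, 35.9, 175.0]
tool_rot: [0.077, 0.997, 0.001, 0.0]
wrist_force: [-3.1, 4.5, 11.8]
finger_gap: 11.3
grasp_force: 15.0
```

Request:
servo_tool(commands=[-1,0,0,-0.016,0,-1,0,0,0,0])

```text
time: 30.5
tcp_pos: [552.3, 35.7, 175.3]
tool_rot: [0.077, 0.997, 0.0, 0.0]
wrist_force: [1.4, 5.6, 0.7]
finger_gap: 11.1
grasp_force: 15.0
```

Request:
servo_tool(commands=[-1,0,-0.015,0,0,-1,0,0,0,0])

```text
time: 30.7
tcp_pos: [552.4, 35.6, 175.3]
tool_rot: [0.077, 0.997, 0.001, 0.0]
wrist_force: [1.7, 9.2, 2.4]
finger_gap: 11.1
grasp_force: 15.0
```

Request:
servo_tool(commands=[-1,0,-0.015,0,0,-1,0,0,0,0])

```text
time: 30.9
tcp_pos: [552.4, 35.6, 175.5]
tool_rot: [0.077, 0.997, 0.001, 0.001]
wrist_force: [2.1, 12.2, 3.4]
finger_gap: 11.3
grasp_force: 15.0
```

Request:
servo_tool(commands=[-1,0,0.02,0,0,-1,0,0,0,0,0,0,0,0,0,0,0,0,0,0,0,0,0,0,0,0,0,0,0,0,0,0,0,0,0])

```text
time: 31.6
tcp_pos: [551.9, 34.4, 175.1]
tool_rot: [0.077, 0.997, -0.0, -0.0]
wrist_force: [1.0, -0.4, -0.1]
finger_gap: 46.0
grasp_force: 0.0
```

Request:
servo_tool(commands=[0,0,0,0,0,0,0,0,-0.3,0,0,0,0,-0.6,0,0,0,0,-0.8,0,0,0,0,-0.8,0,0,0,0,-0.4,0,0,0,0,0,0])

```text
time: 32.3
tcp_pos: [553.1, 34.7, 323.2]
tool_rot: [0.077, 0.997, 0.001, 0.002]
wrist_force: [-0.5, 0.9, -0.7]
finger_gap: 46.7
grasp_force: 0.0
```

```bash
python3 - <<'E'
from h import *
th();traylook(100)
im=wristim();print("wrist",[(n,round(d["score"],2),cf(w(im,d["xyz"])).round().tolist()) for n in("lump0","tray_foot") for d in landmark_of(n,im)])
import glob,os
a=[cv2.imread(f) for f in sorted(glob.glob("pics/t*.png"),key=os.path.getmtime)[-2:]]
cv2.imwrite("pics/d.png",cv2.resize(np.hstack(a)[:330],(800,258)))
cv2.imwrite("pics/e.png",np.vstack([cv2.resize(np.hstack(a)[:330],(800,258)),np.hstack([cv2.resize(a[0][60:220,100:300],(400,320)),cv2.resize(a[1][60:220,200:400],(400,320))])]))
E
```

```text
t 32.3 tcp [553.1  34.7 323.2] yyaw 81.13 tilt [ 0.005  0.001 -1.   ] F [-0.5  0.9 -0.7] gap 46.7 0.0
cf [-1.875e+02  1.000e-01  3.232e+02] r 286.9 tilt 29.8
scene rear bar (246, array([-193.1,    2. ,  178.4]), 'axis deg', np.float64(89.2), 'len', np.float64(114.0))
  wall -1 97 y at -66: -56.9 slope deg 0.04
  wall 1 109 y at -66: 58.9 slope deg -0.03
   tray 0.65 [-68.1  -0.6 104.3]
   tray_foot 0.94 [ -9.4   1.4 110.1]
   bail 0.88 [-75.6  -0.7 199.1]
   lump0 0.68 [-231.9  -37.    -1.6]
side rear bar (213, array([-191.8,   -2.2,  176.5]), 'axis deg', np.float64(90.43), 'len', np.float64(115.0))
  wall -1 66 y at -66: -59.5 slope deg -0.13
  wall 1 60 y at -66: 56.3 slope deg -0.07
   tray 0.83 [-64.9  -0.2  97.3]
   tray_foot 0.74 [ -7.3  -1.8 102. ]
   bail 0.88 [-75.2  -0.4 201.3]
   bail 0.64 [  1.1  -0.9 108.1]
   lump0 0.55 [139.8  11.9  46.8]
   lump0 0.51 [113.8 -37.7  38. ]
   lump0 0.44 [-232.   -35.4    0.7]
   lump0 0.21 [-287.5  132.9    0.9]
t 32.8 tcp [551.8  34.6 319.7] yyaw 81.13 tilt [-0.001 -0.    -1.   ] F [ 0.2 -0.9  0.7] gap 46.9 0.0
wrist [('lump0', 0.91, [108.0, 24.0, 43.0]), ('lump0', 0.89, [86.0, -22.0, 40.0]), ('lump0', 0.78, [138.0, 7.0, 45.0]), ('lump0', 0.76, [81.0, 25.0, 34.0]), ('lump0', 0.67, [-3.0, -2.0, 104.0]), ('lump0', 0.65, [-232.0, -34.0, -1.0]), ('lump0', 0.59, [113.0, -35.0, 43.0]), ('tray_foot', 0.61, [-1.0, -2.0, 106.0])]
```

View pics/e.png

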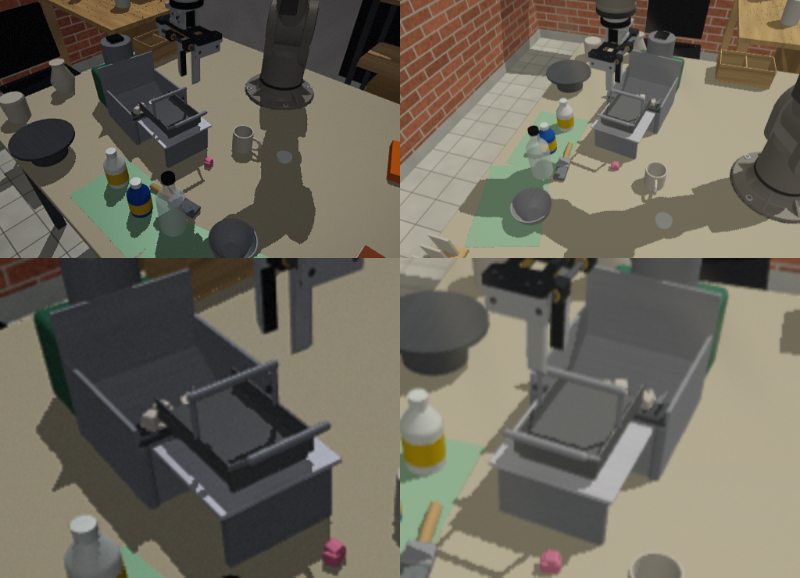

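The empty tray lies flat on the ledge, square and against the bar. Its rear-bar fit matches the first placing to 0.1 mm. The wrist view locates all five lumps in the hopper, and the bystanders have not moved.

```bash
python3 -c "
from rig import *
print(hand_in())"
```

```text
the job is handed in; nothing more can be done
None
```

I handed in the job at about 33 s: all five lumps are in the hopper, and the empty tray is flat on the ledge with its foot against the stop bar and the gripper clear. The other things on the table look unmoved in the final pictures, and the judge returned no verdict.

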